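Crack open the rinse valve over a beaker

TASK

Get the rinse outlet ready: first stand the open steel beaker upright on the bench, centred under the spout. Then open the valve (counter-clockwise, looking down onto the handwheel) so that its stem turns half a turn; the worn handwheel has a lot of slack, so count only from where the stem's pointer starts to move. Leave the beaker and wheel released and the other vessels where they stand.

Things in the scene. Friction and masses are not known exactly. Their poses are not given: they have to be found in the camera images.
- spout (a point): Centre of the spout's mouth (steel tube, 22 mm diameter, pointing straight down), 150 mm above the bench, at the free end of a level steel pipe of 24 mm diameter with its centre line 178 mm up. Axes as valve. Nothing stands below or in front (-x) of it.
- valve: Valve assembly fixed to the bench. Origin on the bench below the valve's middle; z up; -x is its front, roughly towards the robot; y along the pipe: spout at y -155 mm, riser pipe (foot 56 mm wide) at y +130 mm. A bench plate 10 mm thick lies under it at x -5 to +95, y -55 to +165 mm, not under the spout.
- wheel_centre (a point): Centre of the grey handwheel's crossbar, about 263 mm up. Rim: 124 mm across, 12 mm thick. One straight crossbar through the middle, 14 mm wide, 22 mm deep (11 mm above and below this point); a 43 mm gap either side lets fingers pinch it. z: along the axle, up and out of the valve, leaning 30 degrees from vertical to the valve's front; x: along the crossbar; y: across it.
- dial (a point): Middle of the fixed white dial (96 mm across) on the axle, 47 mm below wheel_centre. On it lies the brass pointer collar (38 mm diameter, top 38 mm below wheel_centre, pointer to 46 mm from the axle); from there up to the crossbar's underside only the 12 mm stem. Wheel in its slack: 0.03 N m; with the stem: 0.25 N m. It stays where left. Slack is 1.3 rad in all, 0.35 to 1.3 ahead at the start.
- stem (a joint): How far the valve stem (the brass collar with the pointer, under the wheel) has turned open, in rad: 0 closed (at the start, pointer on the long dial mark), growing counter-clockwise looking down onto the wheel; dial marks a quarter turn apart; ends at 9.4. It stands still while the wheel turns in its slack and stays where it is left.
- beaker: Open-topped straight plain steel beaker, 60 mm outside diameter, 90 mm tall, wall 3 mm, 0.11 to 0.24 kg, standing on the bench; the only straight open vessel. Origin at the centre of its underside, z up.
- bottle: Bystander: closed amber glass bottle with a black cap, 62 mm diameter, 150 mm tall. Origin at the centre of its underside.
- jar: Bystander: closed white jar, 64 mm diameter, 115 mm tall. Origin at the centre of its underside.
- flask: Bystander: closed conical flask of green glass, 64 mm diameter at the foot, 118 mm tall, standing behind and beside the spout (40 to 70 mm behind it, 80 to 95 mm beyond it along the pipe). Origin at the centre of its underside.
- dish: Bystander: white ceramic bowl, 90 mm across, 45 mm tall. Origin at the centre of its underside.
There are look-alikes about, which are no part of the job. What is shaped like the beaker but yellow is not meant.

How it is judged:
By the outcome, as a careful person would: the job done as asked, in the order asked, and still so for the second after the job is handed in, with the robot touching nothing.
It also fails if it takes over 72 s, if anything falls off the work surface, if the arm or the gripper's body presses on something with over 40 N, if the wrist force passes 120 N, or if a joint passes its speed limit or range.

ROBOT

A 7-joint arm with a two-finger parallel gripper is mounted at the origin on the work surface. World frame = base frame: x ahead of the robot, y to its left, z up, the work surface at z = 0. Lengths are in m, angles in rad, forces in N, time in s.
With the tool pointing down it reaches from about 0.4 to 0.85 m from the base axis. Payload 10.4 kg.
Tool frame: the origin (TCP) lies midway between the tips of the shut fingers; the grasp point (between the pads) lies 19 mm behind it; z points along the fingers, y is the line along which they close (so a half turn about z gives the same grasp; the last joint's range is limited). The gripper opens to 87 mm and grips with 3 to 60 N. Pads are 19 mm wide; open, the fingers measure 117 mm over their backs; the gripper's body (75 mm by 190 mm) begins 51 mm behind the grasp point.
Start: joints at [-1.14, 0.332, -0.065, 1.46, 0.022, 1.35, -0.088], TCP at [0.274, 0.562, 0.223] pointing down, gripper open.
Joint ranges: [-2.6, 2.6], [-0.5, 2.12], [-1.47, 1.34], [0.16, 2.42], [-1.27, 4.41], [0.06, 2.06], [-2.6, 2.6]. Speed limits (rad/s): [2.22, 2.22, 2.79, 2.79, 3.14, 3.14, 3.14].

INTERFACE

Orientations are given as a unit quaternion [x, y, z, w].
In Python, from bench import r gives the robot as it stands.
- The arm moves only by the tool arm_command, never from a script. Its argument "moves" is one flat list of numbers, 4 for each row, row after row: the shift along the tool's x, y, z in cm, then the turn about the tool's z in degrees. A call has 1 to 12 rows; each row shifts and turns the commanded pose from where the row before left it, along the tool's axes as they then stand; what a row does not reach is not made up. A row lasts 1/12 s, in which the tool goes at most 41.7 mm and 7.16 degrees, less where a joint would pass 70% of its speed; a pose out of reach is approached as far as the arm can. A call with a gripper value outside its range is refused whole. "fingers" is the opening in per cent of the stroke, from 0 (shut) to 100 (fully open), set as the call begins (left out, the last holds). The fingers move at their own pace and stop on an object; "squeeze" is the grip in N (left out, the last holds). Time passes only in rows, so rows that do not move let the fingers close. It gives the time, the measured TCP pose, the force, the opening and the grip force at its end, in the units of the state.
- r.read_state(): the state, without advancing time (a new reading comes with each control period).
- r.camera(name): name is "scene" or "side" or "wrist"; returns the picture (420x560x3 uint8, red, green, blue); there is no depth.
- r.camera_info(name): a dict with "fx", "fy", "cx", "cy" (pixels), "k1" (the pictures are not rectified: a ray, as slopes to the right and down, at radius r is drawn at 1 + k1 r^2 times it, then the intrinsics apply), "origin" and "attitude" of the camera in the world. Camera axes: x right, y up, looking along -z (the intrinsics and any distortion apply to the point x, -y, -z); pixel columns grow to the right and rows downward; lengths in m; the calibration is good to about 2 mm. A picture is of the moment at which its call begins: read the wrist's pose just before it. camera_info takes no time and is no camera call; for the wrist camera it gives the pose at the moment of the call.
- r.close_job(): hands the job in; it is judged then, once.
The state is a dict: "time": time; "joint_positions": joint angles; "joint_vel": joint speeds; "joint_torque": joint torques, N m; "ee_pos": TCP position; "eef_rot": TCP orientation; "ft_force": force on the tool from outside, world axes, zero at the start; "torque": the same for the moment, N m; "width": finger opening in m; "grip_force": force on a finger pad.
Only numpy, scipy, OpenCV 4.12 (cv2) and the standard library are available. Lean on these libraries where they do the work, as an engineer would, in place of code of your own. Each camera call takes 0.05 s, during which the arm holds its last target. There are 200 camera calls.

## Working session

There is one attempt and no reset: what is moved stays moved. The work goes in short steps, Python scripts to look and compute and a tool call to move; the robot and the scene stay as the last step left them, time stands still between calls to the robot, and variables do not carry over. Pictures are saved under pics/ and viewed, at most 10 in all, crops included, and the job is handed in when it is done.

Besides the shell and the picture viewer there is one more tool, called by a JSON object that holds its "api" and its "payload", one argument or row to a line. arm_command: Moves the arm, as the interface text tells. Its arguments: {"type":"object","properties":{"moves":{"type":"array"},"fingers":{"type":"number"},"squeeze":{"type":"number"}},"required":["moves"]}

```bash
ls; mkdir -p pics
cat > h.py <<'E'
import numpy as np,cv2
from bench import r
from scipy.spatial.transform import Rotation as R
def shot(n,f):
    i=r.camera_info(n); im=r.camera(n); cv2.imwrite(f'pics/{f}.png',im[:,:,::-1]); return im,i
def ray(i,u,v):
    d=np.array([(u-i['cx'])/i['fx'],(v-i['cy'])/i['fy']]); s=d.copy()
    for _ in range(20): s=d/(1+i['k1']*(s@s))
    A=att(i); return np.array(i['origin']),A@np.array([s[0],-s[1],-1.])
def att(i):
    a=np.array(i['attitude'],float)
    return a if a.shape==(3,3) else R.from_quat(a).as_matrix()
def onplane(i,u,v,z):
    o,d=ray(i,u,v); return o+d*(z-o[2])/d[2]
def proj(i,p):
    c=att(i).T@(np.array(p)-np.array(i['origin'])); s=np.array([c[0],-c[1]])/-c[2]
    s=s*(1+i['k1']*(s@s)); return i['fx']*s[0]+i['cx'],i['fy']*s[1]+i['cy']
def tri(rs):
    A=0;b=0
    for o,d in rs:
        d=d/np.linalg.norm(d);P=np.eye(3)-np.outer(d,d);A=A+P;b=b+P@o
    p=np.linalg.solve(A,b); return p,[np.linalg.norm(np.cross(p-o,d/np.linalg.norm(d))) for o,d in rs]
E
python3 - <<'E'
from h import *
a,i=shot('scene','s0');b,j=shot('side','d0');print(i,j)
import cv2
s=r.read_state();print(s['time'],s['ee_pos'],s['eef_rot'],s['width'])
E
```

```text
pics
{'fx': 452.35900879876795, 'fy': 452.35900879876795, 'cx': 277.8808060098362, 'cy': 204.49766630105785, 'k1': -0.03236699604388696, 'origin': array([ 1.18527183, -0.226226  ,  1.03091718]), 'attitude': array([0.25925332, 0.19042997, 0.54893544, 0.77148819])} {'fx': 449.2161008663024, 'fy': 449.2161008663024, 'cx': 283.28710583113804, 'cy': 202.15115968252417, 'k1': -0.13974406349541976, 'origin': array([ 0.04622674, -0.90441188,  0.89949985]), 'attitude': array([ 0.43587279, -0.11622004, -0.24803836,  0.85731253])}
0.1 [0.27385513 0.56143531 0.22184821] [ 2.24971906e-01  9.74365055e-01 -6.06853570e-04 -1.14972728e-04] 0.08705592943440514
```

View pics/s0.png

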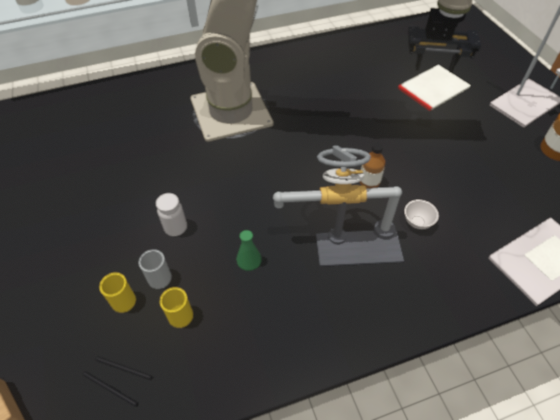

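View pics/d0.png

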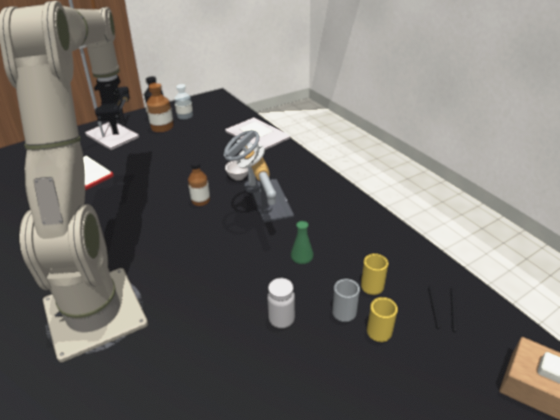

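Candidates in scene: grey beaker (155,269), yellow look-alikes (118,293) and (177,308), white jar (172,215). In the side view, the grey one is at (346,300). The grey straight open vessel is the beaker. The spout is at (279,200) and the wheel at (343,157) in scene. I'll check all of these in one close crop.

Run:
```python
import cv2,numpy as np
a=cv2.imread('pics/s0.png');b=cv2.imread('pics/d0.png')
def c(im,x,y,w=100,h=75): 
    return cv2.resize(im[y:y+h,x:x+w],(400,300),interpolation=cv2.INTER_CUBIC)
cv2.imwrite('pics/m.png',np.vstack([np.hstack([c(a,110,230),c(b,300,260)]),np.hstack([c(a,270,135,133,100),c(b,210,120)])]))
```

```text
(no output)
```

View pics/m.png

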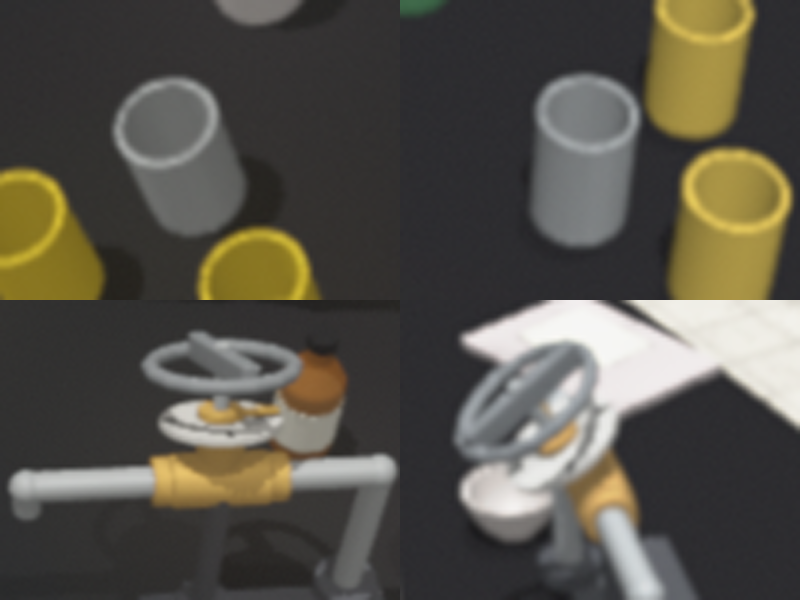

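The crops show the plain grey open beaker, with its rim centre at scene (151.7,260.3) and side (346.5,288.3). The spout elbow is at scene (278,196.5), with its mouth near (279,204.8). The wheel centre is at scene (343.8,156.3) and side (241.5,145). The crossbar runs roughly along the view direction.

Run:
```python
from h import *
i=r.camera_info('scene');j=r.camera_info('side')
print('beaker',onplane(i,151.7,260.3,.09),onplane(j,346.5,288.3,.09))
print('yellow rims',onplane(i,116,284,.09),onplane(i,175,297,.09))
print('jar foot',onplane(i,174,226,.0), 'flask top',onplane(i,247,235,.118),'bottle top', onplane(j,196,168,.15))
w,e=tri([ray(i,343.8,156.3),ray(j,241.5,145)]);print('wheel',w,e)
el,er=onplane(i,278,196.5,.178),onplane(i,397,191,.178);print('pipe ends',el,er,np.linalg.norm(el-er));print('spout',onplane(i,279,204.8,.15))
y=(er-el)/np.linalg.norm(er-el);x=np.cross(y,[0,0,1]);print('valve y,x',y,x)
sp=el;val=sp+.155*y;print('val',val)
print('wheel rel',(w-val)@x,(w-val)@y,w[2])
ax=-.5*x+np.array([0,0,.866])
# bar ends onto wheel plane
def onp(i,u,v,p,n):
    o,d=ray(i,u,v);return o+d*((p-o)@n)/(d@n)
pt=w+.011*ax
S=lambda a,b:(270+a*.3325,135+(b-300)*.3325); D=lambda a,b:(210+(a-400)/4,120+(b-300)/4)
for c,f,q in[(i,S,[(195,337),(252,372)]),(j,D,[(478,440),(575,358)])]:
    P=[onp(c,*f(*k),pt,ax) for k in q];d=P[1]-P[0];print(P,np.linalg.norm(d),'bar in valve: x-tilt',d@np.cross(y,ax),'y',d@y)
```

```text
beaker [ 0.55851058 -0.34161441  0.09      ] [ 0.55650589 -0.34511037  0.09      ]
yellow rims [ 0.59482253 -0.43143145  0.09      ] [ 0.67255278 -0.30709814  0.09      ]
jar foot [ 0.40881838 -0.27543064  0.        ] flask top [ 0.58268666 -0.10723515  0.118     ] bottle top [0.43523496 0.2744732  0.15      ]
wheel [0.54090677 0.14965774 0.25937447] [np.float64(0.0018058198908985266), np.float64(0.0018058198908985391)]
pipe ends [ 0.54025483 -0.01269001  0.178     ] [0.62002812 0.26584842 0.178     ] 0.289736832163461
spout [ 0.54451944 -0.01182653  0.15      ]
valve y,x [2.75330137e-01 9.61349737e-01 3.83183255e-16] [ 0.96134974 -0.27533014  0.        ]
val [0.58293101 0.1363192  0.178     ]
wheel rel -0.044072489499751386 0.0012524595187690482 0.2593744652591697
[array([0.49253772, 0.15007709, 0.24516199]), array([0.5846248 , 0.15096325, 0.29613423])] 0.10525676019782776 bar in valve: x-tilt 0.10193998305482602 y 0.02620626193410808
[array([0.49315634, 0.13136688, 0.24847966]), array([0.57263361, 0.12627838, 0.29340256])] 0.09143629956032415 bar in valve: x-tilt 0.08984185617874715 y 0.016990661888639593
```

{"api": "arm_command", "payload": {
  "moves": [0,0,-4,0,0,0,-4,0,0,0,-4,0,0,0,-4,0,0,0,-4,0]
}}

```text
time: 0.52
ee_pos: [0.2738, 0.5612, 0.4243]
eef_rot: [0.225, 0.974, -0.0, 0.0]
ft_force: [1.0, 1.1, 0.7]
width: 0.0869
grip_force: 0.0
```

{"api": "arm_command", "payload": {
  "moves": [-3.2,-1.9,0,0,-3.2,-1.9,0,0,-3.2,-1.9,0,0,-3.2,-1.9,0,0,-3.2,-1.9,0,0,-3.2,-1.9,0,0,-3.2,-1.9,0,0,-3.2,-1.9,0,0,-3.2,-1.9,0,0,-3.2,-1.9,0,0,-3.2,-1.9,0,0,-3.2,-1.9,0,0]
}}

```text
time: 1.52
ee_pos: [0.5197, 0.1867, 0.4224]
eef_rot: [0.225, 0.974, -0.0, -0.0]
ft_force: [1.5, 0.2, 0.4]
width: 0.0868
grip_force: 0.0
```

{"api": "arm_command", "payload": {
  "moves": [-3.2,-1.9,0,0,-3.2,-1.9,0,0,-3.2,-1.9,0,0,-3.2,-1.9,0,0,-3.2,-1.9,0,0,-3.2,-1.9,0,0,-3.2,-1.9,0,0,-3.2,-1.9,0,0,-3.2,-1.9,0,0,-3.2,-1.9,0,0]
}}

```text
time: 2.35
ee_pos: [0.7241, -0.1237, 0.4221]
eef_rot: [0.224, 0.974, 0.0, -0.0]
ft_force: [1.5, -0.3, 1.0]
width: 0.0872
grip_force: 0.0
```

{"api": "arm_command", "payload": {
  "moves": [-3.9,0.7,0,0,-3.9,0.7,0,0,-3.9,0.7,0,0,-3.9,0.7,0,0,-3.9,0.7,0,0,-3.9,0.7,0,0]
}}

```text
time: 2.85
ee_pos: [0.781, -0.161, 0.4186]
eef_rot: [0.25, 0.968, 0.016, 0.017]
ft_force: [-0.7, -1.3, 1.6]
width: 0.087
grip_force: 0.0
```

Run:
```python
from h import *
s=r.read_state();print(s['time'],s['ee_pos'],R.from_quat(s['eef_rot']).as_matrix()[:,2],s['joint_positions'])
```

```text
2.85 [ 0.78096095 -0.16104844  0.4186029 ] [ 0.04124229  0.02227647 -0.99890081] [ 0.06778167  0.9665934   1.11904432  0.19213383 -1.05017763  2.04756904
  1.31362151]
```

{"api": "arm_command", "payload": {
  "moves": [-3.9,0.7,0,0,-3.9,0.7,0,0,-3.9,0.7,0,0]
}}

```text
time: 3.1
ee_pos: [0.7845, -0.1782, 0.4044]
eef_rot: [0.253, 0.967, 0.012, 0.013]
ft_force: [-0.3, 0.6, 0.1]
width: 0.0871
grip_force: 0.0
```

{"api": "arm_command", "payload": {
  "moves": [4,-0.7,0,0,4,-0.7,0,0]
}}

```text
time: 3.27
ee_pos: [0.7634, -0.1676, 0.4161]
eef_rot: [0.257, 0.966, 0.015, 0.027]
ft_force: [0.9, 0.6, 3.6]
width: 0.0868
grip_force: 0.0
```

Run:
```python
from h import *
s=r.read_state();print(s['time'],s['ee_pos'],R.from_quat(s['eef_rot']).as_matrix(),s['joint_positions'])
i=r.camera_info('wrist');print(i['origin']-s['ee_pos'],i)
```

```text
3.2667 [ 0.76342646 -0.1676009   0.41609537] [[-0.86684696  0.49496566  0.05987782]
 [ 0.49659092  0.86785112  0.01522817]
 [-0.04442761  0.04293528 -0.99808955]] [-0.10594209  0.91131454  1.30064807  0.48966729 -1.0557887   1.97937519
  1.45755315]
[-0.07492249  0.03503921  0.15906088] {'fx': 366.1187531675708, 'fy': 366.1187531675708, 'cx': 279.21223802605056, 'cy': 211.56232706842817, 'k1': -0.09800244609830266, 'origin': array([ 0.68850397, -0.1325617 ,  0.57515625]), 'attitude': array([-0.12815758, -0.09873433,  0.49294274,  0.85488866])}
```

{"api": "arm_command", "payload": {
  "moves": [4,-2,0,0,4,-2,0,0,4,-2,0,0]
}}

```text
time: 3.52
ee_pos: [0.6717, -0.1576, 0.4155]
eef_rot: [0.256, 0.966, 0.016, 0.032]
ft_force: [0.2, -0.9, 4.3]
width: 0.0868
grip_force: 0.0
```

{"api": "arm_command", "payload": {
  "moves": [0,0,-4,0,0,0,-4,0,0,0,-4,0,0,0,-4,0,0,0,-4,0,0,0,-4,0]
}}

```text
time: 4.02
ee_pos: [0.6632, -0.1597, 0.5123]
eef_rot: [0.254, 0.967, 0.015, 0.006]
ft_force: [0.4, -0.4, -1.3]
width: 0.0876
grip_force: 0.0
```

```bash
cat > st.py <<'E'
from h import *
np.set_printoptions(precision=3,suppress=True)
s=r.read_state();print(s['time'],s['ee_pos'],'\n',R.from_quat(s['eef_rot']).as_matrix(),s['joint_positions'])
E
python3 st.py
```

```text
4.0167 [ 0.663 -0.16   0.512] 
 [[-0.871  0.491  0.02 ]
 [ 0.491  0.871  0.026]
 [-0.005  0.033 -0.999]] [-0.027  0.602  0.612  0.543 -0.412  2.044  1.356]
```

{"api": "arm_command", "payload": {
  "moves": [-2.8,0.5,-2.8,0,-2.8,0.5,-2.8,0,-2.8,0.5,-2.8,0,-2.8,0.5,-2.8,0,-2.8,0.5,-2.8,0,-2.8,0.5,-2.8,0]
}}

```text
time: 4.52
ee_pos: [0.7378, -0.1579, 0.5359]
eef_rot: [0.232, 0.969, 0.003, 0.08]
ft_force: [1.9, -1.1, -5.4]
width: 0.087
grip_force: 0.0
```

```bash
python3 st.py
```

```text
4.5167 [ 0.738 -0.158  0.536] 
 [[-0.879  0.45   0.157]
 [ 0.451  0.892 -0.031]
 [-0.154  0.044 -0.987]] [ 0.096  0.769  0.472  0.171 -0.407  2.057  1.294]
```

{"api": "arm_command", "payload": {
  "moves": [-2.8,0.5,-2.8,0,-2.8,0.5,-2.8,0,-2.8,0.5,-2.8,0,-2.8,0.5,-2.8,0,-2.8,0.5,-2.8,0,-2.8,0.5,-2.8,0]
}}

```text
time: 5.02
ee_pos: [0.7286, -0.1708, 0.5883]
eef_rot: [0.229, 0.964, 0.025, 0.131]
ft_force: [-0.1, 2.8, 0.9]
width: 0.0868
grip_force: 0.0
```

```bash
python3 st.py
```

```text
5.0167 [ 0.729 -0.171  0.588] 
 [[-0.86   0.436  0.264]
 [ 0.449  0.894 -0.013]
 [-0.242  0.108 -0.964]] [ 0.097  0.775  1.34   0.161 -1.268  2.058  1.369]
```

{"api": "arm_command", "payload": {
  "moves": [-1.5,-1,-3.5,0,-1.5,-1,-3.5,0,-1.5,-1,-3.5,0,-1.5,-1,-3.5,0,-1.5,-1,-3.5,0,-1.5,-1,-3.5,0]
}}

```text
time: 5.52
ee_pos: [0.6479, -0.2392, 0.6959]
eef_rot: [0.231, 0.95, 0.023, 0.208]
ft_force: [0.3, 0.6, -0.4]
width: 0.0873
grip_force: 0.0
```

```bash
python3 st.py
```

```text
5.5167 [ 0.648 -0.239  0.696] 
 [[-0.807  0.429  0.405]
 [ 0.448  0.893 -0.052]
 [-0.384  0.139 -0.913]] [ 0.222  0.622  1.311  0.161 -1.268  2.058  1.464]
```

{"api": "arm_command", "payload": {
  "moves": [-1.5,-2.5,-3,0,-1.5,-2.5,-3,0,-1.5,-2.5,-3,0,-1.5,-2.5,-3,0]
}}

```text
time: 5.85
ee_pos: [0.5713, -0.3273, 0.7417]
eef_rot: [0.231, 0.941, 0.016, 0.248]
ft_force: [1.1, -0.7, 0.3]
width: 0.0874
grip_force: 0.0
```

```bash
python3 st.py
```

```text
5.85 [ 0.571 -0.327  0.742] 
 [[-0.771  0.426  0.473]
 [ 0.442  0.893 -0.084]
 [-0.458  0.145 -0.877]] [ 0.425  0.55   1.217  0.162 -1.267  2.058  1.594]
```

Run:
```python
from h import *
np.set_printoptions(precision=4,suppress=True)
s=r.read_state();M=R.from_quat(s['eef_rot']).as_matrix();i=r.camera_info('wrist')
print('cam in tool',M.T@(i['origin']-s['ee_pos']), 'look',M.T@-att(i)[:,2])
z=M[:,2];y=np.cross([0,0,1],z);y/=np.linalg.norm(y)
print('y goal',y,'turn',np.degrees(np.arctan2(-y@M[:,0],y@M[:,1])), 'x',np.cross(y,z))
im,i=shot('wrist','w1')
a=r.camera_info('scene')
im=cv2.cvtColor(cv2.imread('pics/s0.png'),cv2.COLOR_BGR2HSV)
# jar: white blob
w=((im[...,1]<60)&(im[...,2]>120)).astype(np.uint8); n,l,st,c=cv2.connectedComponentsWithStats(w[180:250,150:200])
print(st,c); print('jar top',onplane(a,168,200,.115),'jar foot fwd',onplane(a,175,233,0))
```

```text
cam in tool [ 0.0751  0.0002 -0.1627] look [-0.2741 -0.      0.9617]
y goal [ 0.1746  0.9846 -0.    ] turn -17.523849904208465 x [-0.8635  0.1531 -0.4806]
[[   0    0   50   70 2687]
 [   6   13   26   42  813]] [[26.0882 35.0763]
 [19.2509 32.5953]]
jar top [ 0.4092 -0.2689  0.115 ] jar foot fwd [ 0.433  -0.2773  0.    ]
```

View pics/w1.png

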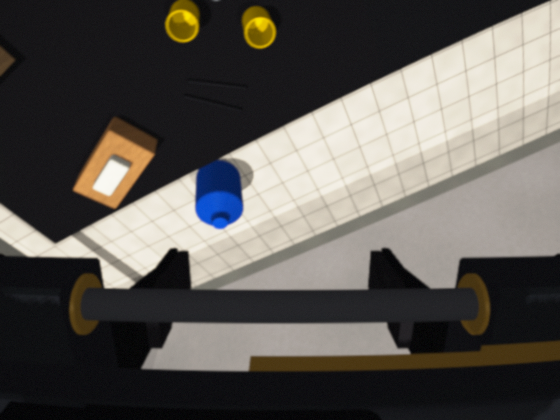

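The wrist view shows the yellow pair at (183,20) and (258,27), and the gripper is now tilted forward about 29°. I'll level the closing axis and descend towards the beaker.

{"api": "arm_command", "payload": {
  "moves": [0,0,0,-6,0,0,0,-6,0,0,0,-5.5,1.8,0,3.3,0,1.8,0,3.3,0,1.8,0,3.3,0,1.8,0,3.3,0,1.8,0,3.3,0,1.8,0,3.3,0,1.8,0,3.3,0]
}}

```text
time: 6.73
ee_pos: [0.5862, -0.3289, 0.5935]
eef_rot: [0.095, 0.959, -0.023, 0.268]
ft_force: [-1.7, -1.9, 2.9]
width: 0.0871
grip_force: 0.0
```

```bash
python3 st.py
```

```text
6.7333 [ 0.586 -0.329  0.594] 
 [[-0.839  0.194  0.509]
 [ 0.17   0.981 -0.094]
 [-0.518  0.008 -0.856]] [-0.485  0.203  1.312  1.106 -0.49   1.502  2.062]
```

```bash
cat > go.py <<'E'
import sys
from h import *
np.set_printoptions(precision=4,suppress=True)
def go(t):
    s=r.read_state();M=R.from_quat(s['eef_rot']).as_matrix()
    d=M.T@(np.array(t)-s['ee_pos'])*100;n=np.abs(d).max()
    print('tool cm',d.round(2),'len',np.linalg.norm(d).round(2),'at',s['ee_pos'],'z',M[:,2],'y',M[:,1])
if __name__=='__main__': go([float(v) for v in sys.argv[1:4]])
E
python3 go.py .545 -.340 .25
```

```text
tool cm [21.05 -2.15 27.4 ] len 34.62 at [ 0.5862 -0.3289  0.5935] z [ 0.5091 -0.0942 -0.8555] y [0.1941 0.981  0.0075]
```

{"api": "arm_command", "payload": {
  "moves": [2.1,-0.2,2.7,0,2.1,-0.2,2.7,0,2.1,-0.2,2.7,0,2.1,-0.2,2.7,0,2.1,-0.2,2.7,0,2.1,-0.2,2.7,0,2.1,-0.2,2.7,0,2.1,-0.2,2.7,0,2.1,-0.2,2.7,0,2.1,-0.2,2.7,0,0,0,0,0,0,0,0,0]
}}

```text
time: 7.73
ee_pos: [0.543, -0.3376, 0.2548]
eef_rot: [0.096, 0.959, -0.022, 0.267]
ft_force: [0.1, -0.2, 1.4]
width: 0.0869
grip_force: 0.0
```

```bash
python3 go.py .5586 -.343 .12
python3 - <<'E'
from h import *
im,i=shot('wrist','w2'); print(r.read_state()['joint_positions'].round(2))
print('proj beaker rim',proj(i,[.5575,-.343,.09]),'jar top',proj(i,[.405,-.27,.115]))
E
```

```text
tool cm [ 5.55 -0.35 12.38] len 13.58 at [ 0.543  -0.3376  0.2548] z [ 0.5074 -0.0932 -0.8567] y [0.1962 0.9805 0.0095]
[-0.77 -0.18  1.3   1.91 -0.02  0.77  1.95]
proj beaker rim (np.float64(274.2097677614638), np.float64(111.81010119585633)) jar top (np.float64(353.6614535782606), np.float64(-135.41714376898628))
```

View pics/w2.png

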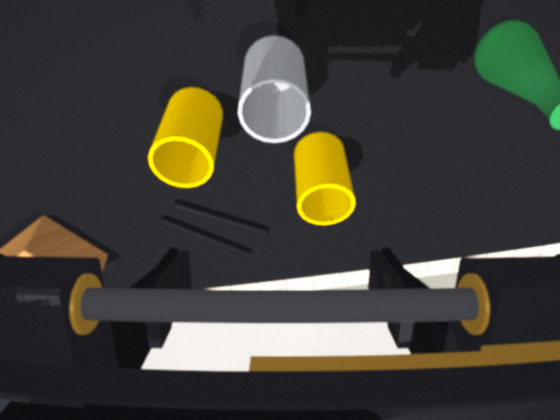

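Beaker rim is seen at (275,111), against a predicted (274,112), so the estimate is confirmed. Descending.

{"api": "arm_command", "payload": {
  "moves": [1.4,-0.1,3.1,0,1.4,-0.1,3.1,0,1.4,-0.1,3.1,0,1.4,0,3.1,0,0,0,0,0],
  "fingers": 100
}}

```text
time: 8.2
ee_pos: [0.5521, -0.3304, 0.1607]
eef_rot: [0.091, 0.962, -0.016, 0.259]
ft_force: [-1.6, 0.5, -1.0]
width: 0.0872
grip_force: 0.0
```

```bash
python3 go.py .5592 -.3434 .041
```

```text
tool cm [ 5.17 -1.36 10.81] len 12.06 at [ 0.5521 -0.3304  0.1607] z [ 0.495  -0.0768 -0.8655] y [0.1827 0.983  0.0172]
```

{"api": "arm_command", "payload": {
  "moves": [0.6,-0.4,1.4,0,0.6,-0.4,1.4,0,0.6,-0.3,1.4,0,0.6,0,1.4,0]
}}

```text
time: 8.53
ee_pos: [0.5609, -0.3429, 0.1091]
eef_rot: [0.089, 0.96, -0.017, 0.264]
ft_force: [0.7, -0.7, -0.4]
width: 0.0871
grip_force: 0.0
```

```bash
python3 go.py .5592 -.3434 .041;python3 st.py
```

```text
tool cm [ 3.61 -0.18  5.78] len 6.82 at [ 0.5609 -0.3429  0.1091] z [ 0.504  -0.0796 -0.86  ] y [0.1805 0.9835 0.0148]
8.5333 [ 0.561 -0.343  0.109] 
 [[-0.845  0.181  0.504]
 [ 0.163  0.983 -0.08 ]
 [-0.51   0.015 -0.86 ]] [-0.052  0.255  0.727  2.007 -0.782  0.58   2.591]
```

{"api": "arm_command", "payload": {
  "moves": [0.6,0,1.0,0,0.6,0,1.0,0,0.6,0,1.0,0,0.6,0,1.0,0,0.6,0,0.9,0,0.6,-0.1,0.9,0,0,0,0,0]
}}

```text
time: 9.12
ee_pos: [0.5583, -0.3426, 0.0397]
eef_rot: [0.09, 0.96, -0.017, 0.263]
ft_force: [-1.0, -0.1, -0.2]
width: 0.0872
grip_force: 0.0
```

```bash
python3 go.py .5592 -.3434 .041;python3 st.py
```

```text
tool cm [-0.15 -0.06 -0.06] len 0.18 at [ 0.5583 -0.3426  0.0397] z [ 0.5027 -0.0795 -0.8608] y [0.1813 0.9833 0.0151]
9.1167 [ 0.558 -0.343  0.04 ] 
 [[-0.845  0.181  0.503]
 [ 0.164  0.983 -0.079]
 [-0.509  0.015 -0.861]] [ 0.489  0.319  0.122  2.028 -0.72   0.394  2.595]
```

{"api": "arm_command", "payload": {
  "moves": [0,0,0,0,0,0,0,0,0,0,0,0,0,0,0,0,0,0,0,0,0,0,0,0,0,0,0,0,0,0,0,0],
  "fingers": 40,
  "squeeze": 15
}}

```text
time: 9.78
ee_pos: [0.5571, -0.342, 0.0378]
eef_rot: [0.091, 0.961, -0.016, 0.262]
ft_force: [-0.7, 2.4, 5.4]
width: 0.0585
grip_force: 15.0
```

{"api": "arm_command", "payload": {
  "moves": [-0.5,0,-0.9,0,-0.5,0,-0.9,0,0,0,0,0]
}}

```text
time: 10.03
ee_pos: [0.5564, -0.3426, 0.0591]
eef_rot: [0.091, 0.961, -0.016, 0.262]
ft_force: [0.1, -0.1, -1.2]
width: 0.0582
grip_force: 14.9
```

```bash
python3 st.py
```

```text
10.0333 [ 0.556 -0.343  0.059] 
 [[-0.846  0.183  0.501]
 [ 0.166  0.983 -0.079]
 [-0.507  0.016 -0.862]] [ 0.454  0.284  0.162  2.023 -0.673  0.432  2.54 ]
```

{"api": "arm_command", "payload": {
  "moves": [-1.5,0,-2.6,0,-1.5,0,-2.6,0,-1.5,0,-2.6,0,-1.5,0,-2.6,0,-1.5,0,-2.6,0,0,0,0,0]
}}

```text
time: 10.53
ee_pos: [0.5566, -0.3461, 0.2145]
eef_rot: [0.091, 0.96, -0.018, 0.266]
ft_force: [0.8, -0.5, -0.8]
width: 0.0585
grip_force: 14.9
```

```bash
python3 go.py .434 -.022 .21;python3 st.py
```

```text
tool cm [15.88 29.61 -8.49] len 34.65 at [ 0.5566 -0.3461  0.2145] z [ 0.5068 -0.0822 -0.8581] y [0.1833 0.9829 0.0141]
10.5333 [ 0.557 -0.346  0.214] 
 [[-0.842  0.183  0.507]
 [ 0.164  0.983 -0.082]
 [-0.513  0.014 -0.858]] [ 0.345  0.08   0.274  1.891 -0.383  0.716  2.227]
```

{"api": "arm_command", "payload": {
  "moves": [1.32,2.47,-0.71,0,1.32,2.47,-0.71,0,1.32,2.47,-0.71,0,1.32,2.47,-0.71,0,1.32,2.47,-0.71,0,1.32,2.47,-0.71,0,1.32,2.47,-0.71,0,1.32,2.47,-0.71,0,1.32,2.47,-0.71,0,1.32,2.47,-0.71,0,1.32,2.47,-0.71,0,1.32,2.47,-0.71,0]
}}

```text
time: 11.53
ee_pos: [0.4308, -0.0189, 0.2047]
eef_rot: [0.091, 0.961, -0.016, 0.261]
ft_force: [0.6, 1.4, -2.1]
width: 0.0582
grip_force: 14.9
```

```bash
python3 go.py .434 -.022 .056;python3 st.py
```

```text
tool cm [ 7.18 -0.49 13.02] len 14.88 at [ 0.4308 -0.0189  0.2047] z [ 0.4989 -0.0783 -0.8631] y [0.1829 0.983  0.0165]
11.5333 [ 0.431 -0.019  0.205] 
 [[-0.847  0.183  0.499]
 [ 0.166  0.983 -0.078]
 [-0.505  0.017 -0.863]] [ 0.224 -0.497 -0.322  2.356 -0.034  0.745  1.3  ]
```

```bash
python3 go.py .46 -.03 .056
```

```text
tool cm [ 4.85 -0.8  14.38] len 15.2 at [ 0.4308 -0.0189  0.2047] z [ 0.4989 -0.0783 -0.8631] y [0.1829 0.983  0.0165]
```

{"api": "arm_command", "payload": {
  "moves": [0.7,-0.1,2.05,0,0.7,-0.1,2.05,0,0.7,-0.1,2.05,0,0.7,-0.1,2.05,0,0.7,-0.1,2.05,0,0.7,-0.1,2.05,0,0.7,-0.1,2.05,0,0,0,0,0]
}}

```text
time: 12.2
ee_pos: [0.4532, -0.0254, 0.1125]
eef_rot: [0.089, 0.961, -0.017, 0.26]
ft_force: [-0.3, -0.7, -1.2]
width: 0.0583
grip_force: 14.9
```

```bash
python3 go.py .5415 -.011 .055;python3 st.py;python3 - <<'E'
from h import *
a,i=shot('scene','s1');b,j=shot('side','d1')
def c(im,x,y,w,h): return cv2.resize(im[y:y+h,x:x+w,::-1],(400,400),interpolation=cv2.INTER_CUBIC)
cv2.imwrite('pics/m1.png',np.hstack([c(a,215,110,140,140),c(b,180,120,140,140)]))
for k in(i,j):print([tuple(np.round(proj(k,p),1)) for p in([.5415,-.012,.15],[.5415,-.012,0])])
E
```

```text
tool cm [-4.38  2.92  9.24] len 10.64 at [ 0.4532 -0.0254  0.1125] z [ 0.4966 -0.0787 -0.8644] y [0.1804 0.9835 0.0141]
12.2 [ 0.453 -0.025  0.112] 
 [[-0.849  0.18   0.497]
 [ 0.163  0.983 -0.079]
 [-0.503  0.014 -0.864]] [ 0.91  -0.392 -0.915  2.417 -0.454  0.48   1.689]
[(np.float64(278.5), np.float64(203.9)), (np.float64(279.0), np.float64(237.5))]
[(np.float64(270.4), np.float64(201.9)), (np.float64(272.1), np.float64(241.9))]
```

View pics/m1.png

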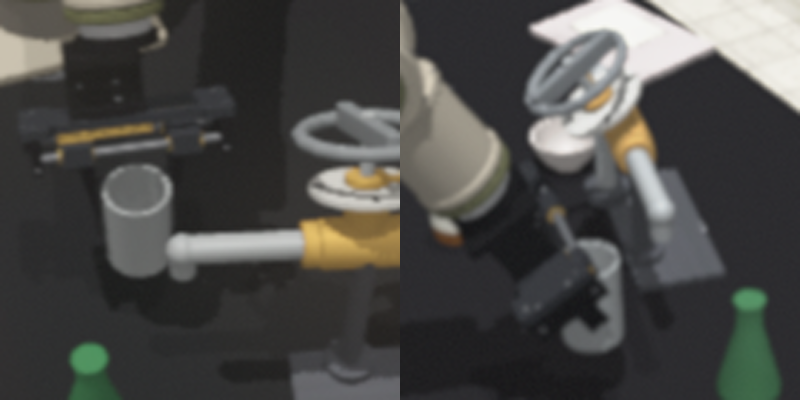

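```bash
python3 go.py .478 -.02 .055
```

```text
tool cm [0.94 0.84 6.28] len 6.41 at [ 0.4532 -0.0248  0.1139] z [ 0.4977 -0.0781 -0.8638] y [0.1794 0.9837 0.0144]
```

{"api": "arm_command", "payload": {
  "moves": [0.1,0.1,0.8,0,0.1,0.1,0.8,0,0.1,0.1,0.8,0,0.1,0.1,0.8,0,0.1,0.1,0.8,0,0.1,0.1,0.8,0,0.1,0.1,0.8,0,0.1,0.1,0.8,0]
}}

```text
time: 12.97
ee_pos: [0.4806, -0.0178, 0.0553]
eef_rot: [0.086, 0.961, -0.016, 0.261]
ft_force: [-0.3, -0.1, -1.6]
width: 0.0583
grip_force: 14.9
```

```bash
python3 go.py .478 -.02 .055; python3 st.py
```

```text
tool cm [ 0.2  -0.26 -0.09] len 0.34 at [ 0.4806 -0.0178  0.0553] z [ 0.4998 -0.0748 -0.8629] y [0.1732 0.9848 0.015 ]
12.9667 [ 0.481 -0.018  0.055] 
 [[-0.849  0.173  0.5  ]
 [ 0.157  0.985 -0.075]
 [-0.505  0.015 -0.863]] [ 1.321 -0.194 -1.382  2.404 -0.241  0.263  1.501]
```

{"api": "arm_command", "payload": {
  "moves": [-0.8,0.3,0.55,0,-0.8,0.3,0.55,0,-0.8,0.3,0.55,0,-0.8,0.3,0.55,0,-0.8,0.3,0.55,0,-0.8,0.3,0.55,0,0,0,0,0]
}}

```text
time: 13.55
ee_pos: [0.5166, -0.0095, 0.0501]
eef_rot: [0.084, 0.964, -0.012, 0.252]
ft_force: [-0.3, 0.3, -1.3]
width: 0.0584
grip_force: 14.9
```

```bash
python3 go.py .5410 -.0105 .038;python3 - <<'E'
from h import *
a,i=shot('scene','s2');b,j=shot('side','d2')
def c(im,x,y,w,h): return cv2.resize(im[y:y+h,x:x+w,::-1],(400,400),interpolation=cv2.INTER_CUBIC)
cv2.imwrite('pics/m2.png',np.hstack([c(a,230,160,100,100),c(b,220,160,100,100)]))
E
```

```text
tool cm [-1.52  0.3   2.24] len 2.73 at [ 0.5166 -0.0095  0.0501] z [ 0.4829 -0.0664 -0.8732] y [0.1686 0.9855 0.0183]
```

View pics/m2.png

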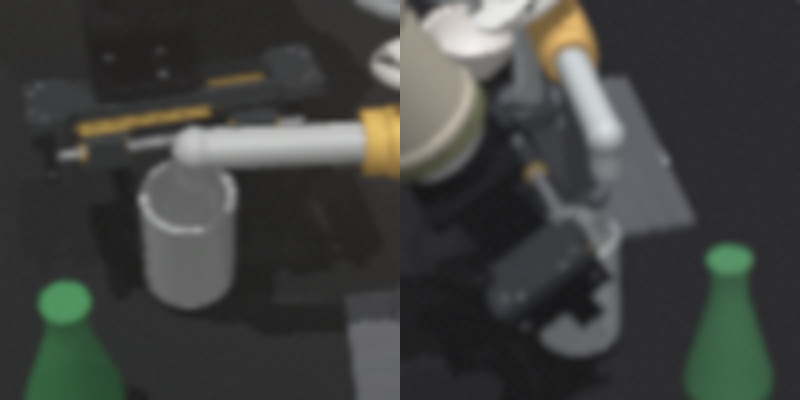

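Run:
```python
from h import *
np.set_printoptions(precision=4,suppress=True)
i=r.camera_info('scene');j=r.camera_info('side')
print('beaker now',onplane(i,277.1,209.3,.102))
print('elbow scene',onplane(i,277.5,196.3,.178),'tri',tri([ray(i,277.5,196.3),ray(j,270.7,193.2)]),'side',onplane(j,270.7,193.2,.178))
print('beaker foot scene',onplane(i,230+190/4,160+303/4,.012),'foot side front',onplane(j,220+178/4,160+355/4,.012))
print(r.read_state()['joint_positions'])
```

```text
beaker now [ 0.5218 -0.0095  0.102 ]
elbow scene [ 0.5393 -0.0136  0.178 ] tri (array([ 0.542 , -0.0146,  0.1815]), [np.float64(0.00010987369879018938), np.float64(0.00010987369879016329)]) side [ 0.5445 -0.0104  0.178 ]
beaker foot scene [ 0.5423 -0.0164  0.012 ] foot side front [ 0.5008 -0.0377  0.012 ]
[ 1.1479  0.1403 -1.315   2.3164  0.7645  0.3885  0.6082]
```

{"api": "arm_command", "payload": {
  "moves": [-0.55,0.05,0.3,0,-0.55,0.05,0.3,0,-0.55,0.05,0.3,0,-0.55,0.05,0.3,0,0,0,0,0,0,0,0,0]
}}

```text
time: 14.15
ee_pos: [0.5402, -0.0141, 0.0509]
eef_rot: [0.086, 0.964, -0.014, 0.252]
ft_force: [0.6, 0.4, -2.4]
width: 0.0586
grip_force: 14.9
```

```bash
python3 go.py .5420 -.012 .038;python3 st.py
```

```text
tool cm [0.51 0.22 1.2 ] len 1.32 at [ 0.5402 -0.0141  0.0509] z [ 0.4827 -0.0699 -0.873 ] y [0.1723 0.9849 0.0164]
14.15 [ 0.54  -0.014  0.051] 
 [[-0.859  0.172  0.483]
 [ 0.158  0.985 -0.07 ]
 [-0.487  0.016 -0.873]] [ 1.043  0.222 -1.222  2.262  0.883  0.439  0.529]
```

{"api": "arm_command", "payload": {
  "moves": [0.12,0.07,0.3,0,0.12,0.07,0.3,0,0.12,0.07,0.3,0,0.12,0,0.2,0,0,0,0,0,0,0,0,0]
}}

```text
time: 14.65
ee_pos: [0.5419, -0.0119, 0.0387]
eef_rot: [0.086, 0.964, -0.014, 0.251]
ft_force: [-0.0, -0.4, -1.8]
width: 0.0582
grip_force: 14.9
```

```bash
python3 go.py .5420 -.012 .038;python3 - <<'E'
from h import *
np.set_printoptions(precision=4,suppress=True)
a,i=shot('scene','s3');b,j=shot('side','d3')
def c(im,x,y,w,h): return cv2.resize(im[y:y+h,x:x+w,::-1],(400,400),interpolation=cv2.INTER_CUBIC)
cv2.imwrite('pics/m3.png',np.hstack([c(a,230,160,100,100),c(b,220,160,100,100)]))
E
```

```text
tool cm [ 0.02 -0.01  0.07] len 0.08 at [ 0.5419 -0.0119  0.0387] z [ 0.4825 -0.0695 -0.8731] y [0.172  0.985  0.0166]
```

View pics/m3.png

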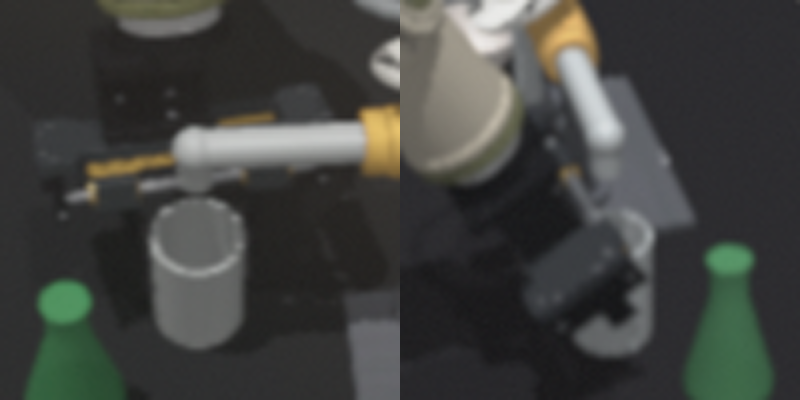

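Run:
```python
from h import *
np.set_printoptions(precision=4,suppress=True)
i=r.camera_info('scene');j=r.camera_info('side')
def ctr(k,u,v,z,rad):
    p=onplane(k,u,v,z);d=np.array(k['origin'])[:2]-p[:2];d/=np.linalg.norm(d);return p[:2]-rad*d
print('rim',onplane(i,279.5,218.9,.0905),'foot',ctr(i,279.3,246.8,0.001,.03),ctr(j,273,249,.001,.03))
print('mouth',ctr(i,278.75,208.2,.15,.011),'elbow',onplane(i,278,196.3,.178),onplane(j,270.7,193.2,.178))
```

```text
rim [ 0.5446 -0.011   0.0905] foot [ 0.542  -0.0116] [ 0.5417 -0.0154]
mouth [ 0.5438 -0.0123] elbow [ 0.5397 -0.0125  0.178 ] [ 0.5445 -0.0104  0.178 ]
```

{"api": "arm_command", "payload": {
  "moves": [0.05,0,0.1,0,0,0,0,0]
}}

```text
time: 14.92
ee_pos: [0.5423, -0.0123, 0.0381]
eef_rot: [0.086, 0.964, -0.014, 0.252]
ft_force: [-6.5, -0.4, 7.0]
width: 0.0585
grip_force: 15.0
```

{"api": "arm_command", "payload": {
  "moves": [0,0,0,0,0,0,0,0,0,0,0,0,0,0,0,0,0,0,0,0,0,0,0,0],
  "fingers": 100
}}

```text
time: 15.42
ee_pos: [0.5421, -0.0122, 0.0379]
eef_rot: [0.086, 0.964, -0.014, 0.252]
ft_force: [0.2, 0.4, 0.5]
width: 0.0853
grip_force: 0.0
```

{"api": "arm_command", "payload": {
  "moves": [0.45,0,-0.25,0,0.85,0,-0.5,0,0.85,0,-0.5,0,0.85,0,-0.5,0,0.85,0,-0.5,0,0.85,0,-0.5,0,0.85,0,-0.5,0,0,0,0,0]
}}

```text
time: 16.08
ee_pos: [0.4776, -0.0013, 0.0384]
eef_rot: [0.087, 0.964, -0.014, 0.251]
ft_force: [-0.1, -0.7, 0.0]
width: 0.0874
grip_force: 0.0
```

```bash
python3 st.py;python3 - <<'E'
from h import *
np.set_printoptions(precision=4,suppress=True)
a,i=shot('scene','s4');b,j=shot('side','d4')
E
```

```text
16.0833 [ 0.478 -0.001  0.038] 
 [[-0.859  0.174  0.481]
 [ 0.16   0.985 -0.071]
 [-0.486  0.016 -0.874]] [ 1.243 -0.017 -1.403  2.403  0.487  0.287  0.79 ]
```

```bash
python3 go.py .465 -.055 .15;python3 go.py .465 -.055 .40
python3 - <<'E'
from h import *
np.set_printoptions(precision=4,suppress=True)
a=cv2.imread('pics/s4.png');b=cv2.imread('pics/d4.png')
def c(im,x,y,w,h): return cv2.resize(im[y:y+h,x:x+w],(400,400),interpolation=cv2.INTER_CUBIC)
cv2.imwrite('pics/m4.png',np.hstack([c(a,240,130,130,130),c(b,200,110,130,150)]))
E
```

```text
tool cm [-4.97 -5.29 -9.97] len 12.33 at [ 0.4797 -0.0023  0.0394] z [ 0.483  -0.0726 -0.8726] y [0.1729 0.9848 0.0138]
tool cm [-17.17  -4.94 -31.79] len 36.47 at [ 0.4797 -0.0023  0.0394] z [ 0.483  -0.0726 -0.8726] y [0.1729 0.9848 0.0138]
```

View pics/m4.png

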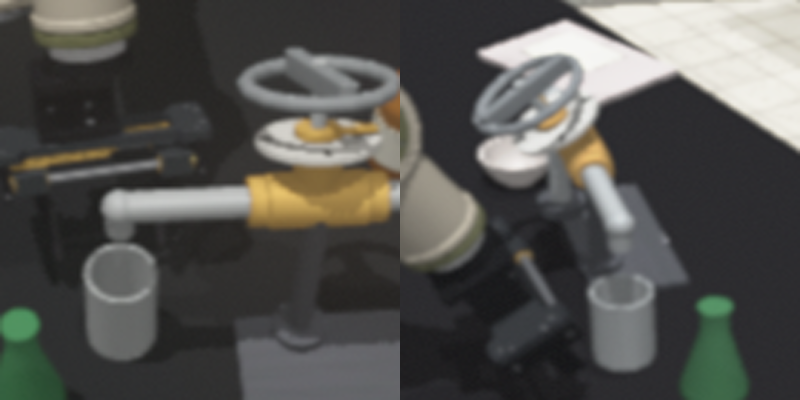

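The beaker stands upright under the spout: rim at scene (279.3,217.8) and side (272,220). The pointer tip is at scene (363,171). Moving on to the wheel.

{"api": "arm_command", "payload": {
  "moves": [-0.8,-1.3,-1.6,0,-0.8,-1.3,-1.6,0,-0.8,-1.3,-1.6,0,-0.8,-1.3,-1.6,0,-0.8,0,-1.6,0,-0.8,0,-1.6,0,-1.5,0,-2.6,0,-1.5,0,-2.6,0,-1.5,0,-2.6,0,-1.5,0,-2.6,0,-1.5,0,-2.6,0,-1.5,0,-2.6,0],
  "fingers": 40
}}

```text
time: 17.18
ee_pos: [0.4705, -0.0448, 0.2998]
eef_rot: [0.088, 0.966, -0.023, 0.242]
ft_force: [2.3, 0.6, 0.3]
width: 0.035
grip_force: 0.0
```

```bash
python3 go.py .49 .157 .38; python3 st.py
python3 - <<'E'
from h import *
np.set_printoptions(precision=4,suppress=True)
i=r.camera_info('scene');j=r.camera_info('side')
print(onplane(i,279.3,217.8,.09),onplane(j,272.2,219.9,.09),r.read_state()['width'])
E
```

```text
tool cm [-2.26 20.18 -7.94] len 21.81 at [ 0.4705 -0.0448  0.2998] z [ 0.4626 -0.0874 -0.8823] y [ 0.1816  0.9834 -0.0021]
17.1833 [ 0.47  -0.045  0.3  ] 
 [[-0.868  0.182  0.463]
 [ 0.159  0.983 -0.087]
 [-0.471 -0.002 -0.882]] [ 0.75  -0.463 -0.598  2.079 -0.282  0.968  1.63 ]
[ 0.5409 -0.0102  0.09  ] [ 0.5411 -0.0189  0.09  ] 0.03502716936164128
```

{"api": "arm_command", "payload": {
  "moves": [-1.1,0.5,-2.7,0,-1.1,0.5,-2.7,0,-1.1,1.5,-2.2,0,0.1,2.5,-0.1,0,0.1,2.5,-0.1,0,0.1,2.5,-0.1,0,0.1,2.5,-0.1,0,0.1,2.5,-0.1,0,0.1,2.5,-0.1,0,0.1,2.5,0,0,0,0,0,0]
}}

```text
time: 18.1
ee_pos: [0.4916, 0.1599, 0.3842]
eef_rot: [0.086, 0.966, -0.022, 0.244]
ft_force: [-0.1, -0.8, 0.1]
width: 0.0348
grip_force: 0.0
```

```bash
python3 go.py .501 .1555 .345; python3 st.py
python3 - <<'E'
from h import *
im,i=shot('wrist','w5');c=[.541,.1497,.261]
print(proj(i,c),[tuple(np.round(proj(i,np.array(c)+k*np.array(d)),0)) for k in(.05,-.05) for d in([.275,.961,0],[.833,-.238,.5])])
E
```

```text
tool cm [ 0.98 -0.26  3.93] len 4.06 at [0.4916 0.1599 0.3842] z [ 0.4666 -0.0846 -0.8804] y [ 0.1765  0.9843 -0.001 ]
18.1 [0.492 0.16  0.384] 
 [[-0.867  0.176  0.467]
 [ 0.155  0.984 -0.085]
 [-0.474 -0.001 -0.88 ]] [ 0.739 -0.441 -0.973  1.783 -0.167  1.159  1.154]
(np.float64(277.52434839942896), np.float64(184.46523560632218)) [(np.float64(337.0), np.float64(189.0)), (np.float64(272.0), np.float64(242.0)), (np.float64(216.0), np.float64(180.0)), (np.float64(283.0), np.float64(122.0))]
```

View pics/w5.png

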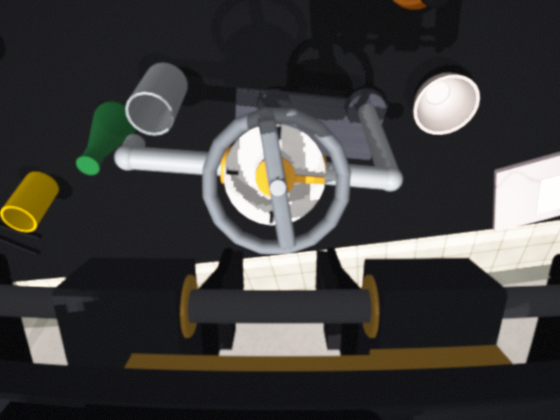

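The wrist view shows the handwheel centred at about (277,182), against a predicted (277.5,184.5). The crossbar runs from (267,118) to (288,243), about +15°, and the brass pointer goes right to (325,181). Turning -9° and approaching.

{"api": "arm_command", "payload": {
  "moves": [0,0,0,-4.5,0,0,0,-4.5,0,0,0,0]
}}

```text
time: 18.4
ee_pos: [0.4916, 0.1541, 0.3835]
eef_rot: [0.011, 0.97, -0.042, 0.24]
ft_force: [-0.5, -0.5, -0.6]
width: 0.0345
grip_force: 0.0
```

```bash
python3 go.py .549 .148 .246
```

```text
tool cm [ 1.33  0.67 14.83] len 14.91 at [0.4916 0.1541 0.3835] z [ 0.4645 -0.0862 -0.8813] y [ 0.0412  0.9963 -0.0757]
```

{"api": "arm_command", "payload": {
  "moves": [0.7,0.35,0.5,0,0.65,0.3,1.5,0,0,0,1.6,0,0,0,1.6,0,0,0,1.6,0,0,0,1.6,0,0,0,1.6,0]
}}

```text
time: 18.98
ee_pos: [0.526, 0.154, 0.2874]
eef_rot: [0.013, 0.97, -0.04, 0.24]
ft_force: [0.5, 0.3, 0.1]
width: 0.035
grip_force: 0.0
```

```bash
python3 go.py .549 .148 .246
```

```text
tool cm [-0.1  -0.19  4.76] len 4.77 at [0.526  0.154  0.2874] z [ 0.4651 -0.0847 -0.8812] y [ 0.0444  0.9964 -0.0724]
```

{"api": "arm_command", "payload": {
  "moves": [0,-0.1,0.8,0,0,-0.1,0.8,0,0,0,0.8,0,-0.1,0,0.8,0,0,0,0.8,0,0,0,0.7,0,0,0,0,0]
}}

```text
time: 19.57
ee_pos: [0.5486, 0.1481, 0.2468]
eef_rot: [0.012, 0.97, -0.04, 0.24]
ft_force: [-0.1, -0.3, 0.5]
width: 0.0351
grip_force: 0.0
```

{"api": "arm_command", "payload": {
  "moves": [0,0,0,0,0,0,0,0,0,0,0,0,0,0,0,0,0,0,0,0,0,0,0,0],
  "fingers": 0,
  "squeeze": 15
}}

```text
time: 20.07
ee_pos: [0.5488, 0.1481, 0.2481]
eef_rot: [0.011, 0.97, -0.041, 0.24]
ft_force: [-3.7, -3.9, 4.9]
width: 0.0141
grip_force: 14.9
```

```bash
python3 go.py .549 .148 .246;python3 st.py;python3 -c "
from h import *
print(r.read_state()['torque'])"
```

```text
tool cm [0.08 0.01 0.2 ] len 0.21 at [0.5488 0.1481 0.2481] z [ 0.4654 -0.0848 -0.8811] y [ 0.0417  0.9964 -0.0739]
20.0667 [0.549 0.148 0.248] 
 [[-0.884  0.042  0.465]
 [ 0.002  0.996 -0.085]
 [-0.467 -0.074 -0.881]] [ 0.95  -0.205 -1.317  1.927  0.088  0.85   1.1  ]
[-0.88405609  0.8126332  -0.57916148]
```

```bash
cat > an.py <<'E'
from h import *
np.set_printoptions(precision=3,suppress=True)
yv=np.array([.2753,.9613,0]);xv=np.array([.9613,-.2753,0]);a=-.5*xv+np.array([0,0,.866]);e1=np.cross(yv,a)
s=r.read_state();M=R.from_quat(s['eef_rot']).as_matrix();t=M[:,1]
print('wheel deg',np.degrees(np.arctan2(-t@e1,t@yv)).round(1),'tq',(np.array(s['torque'])@a).round(3),'F',np.array(s['ft_force']),'at',s['ee_pos'],'z',M[:,2],'j',s['joint_positions'],'t',s['time'],s['width'])
E
python3 an.py
```

```text
wheel deg 13.9 tq 0.035 F [-3.72  -3.912  4.948] at [0.549 0.148 0.248] z [ 0.465 -0.085 -0.881] j [ 0.95  -0.205 -1.317  1.927  0.088  0.85   1.1  ] t 20.0667 0.014088849500141018
```

{"api": "arm_command", "payload": {
  "moves": [0,0,0,-5,0,0,0,-5,0,0,0,-5],
  "squeeze": 40
}}

```text
time: 20.32
ee_pos: [0.5487, 0.1485, 0.2481]
eef_rot: [-0.117, 0.963, -0.072, 0.233]
ft_force: [-3.0, -1.4, 4.5]
width: 0.0138
grip_force: 40.0
```

```bash
python3 an.py
```

```text
wheel deg 29.2 tq -0.035 F [-3.02  -1.431  4.491] at [0.549 0.148 0.248] z [ 0.465 -0.084 -0.881] j [ 0.883 -0.171 -1.276  1.928  0.142  0.856  1.319] t 20.3167 0.01383677501366904
```

{"api": "arm_command", "payload": {
  "moves": [0,0,0,-3,0,0,0,-3,0,0,0,-3]
}}

```text
time: 20.57
ee_pos: [0.5487, 0.1487, 0.248]
eef_rot: [-0.192, 0.951, -0.09, 0.227]
ft_force: [-1.3, -1.3, 3.4]
width: 0.0139
grip_force: 40.1
```

```bash
python3 an.py
```

```text
wheel deg 38.1 tq 0.04 F [-1.33  -1.291  3.363] at [0.549 0.149 0.248] z [ 0.465 -0.084 -0.881] j [ 0.846 -0.157 -1.251  1.928  0.165  0.859  1.455] t 20.5667 0.01394706734844149
```

{"api": "arm_command", "payload": {
  "moves": [0,0,0,-3,0,0,0,-3,0,0,0,-3]
}}

```text
time: 20.82
ee_pos: [0.5486, 0.1489, 0.2479]
eef_rot: [-0.266, 0.933, -0.107, 0.219]
ft_force: [-2.3, 0.1, 2.1]
width: 0.0138
grip_force: 40.0
```

```bash
python3 an.py
```

```text
wheel deg 47.1 tq -0.002 F [-2.257  0.076  2.083] at [0.549 0.149 0.248] z [ 0.465 -0.084 -0.881] j [ 0.812 -0.146 -1.226  1.929  0.184  0.862  1.596] t 20.8167 0.013778518520869771
```

{"api": "arm_command", "payload": {
  "moves": [0,0,0,-3,0,0,0,-3,0,0,0,-3]
}}

```text
time: 21.07
ee_pos: [0.5485, 0.1491, 0.2478]
eef_rot: [-0.339, 0.909, -0.124, 0.21]
ft_force: [-2.1, 0.8, 1.5]
width: 0.0139
grip_force: 40.0
```

```bash
python3 an.py
```

```text
wheel deg 56.1 tq -0.013 F [-2.086  0.778  1.545] at [0.548 0.149 0.248] z [ 0.465 -0.083 -0.881] j [ 0.78  -0.138 -1.202  1.93   0.198  0.865  1.741] t 21.0667 0.013866848479767503
```

{"api": "arm_command", "payload": {
  "moves": [0,0,0,-3,0,0,0,-3,0,0,0,-3]
}}

```text
time: 21.32
ee_pos: [0.5483, 0.1493, 0.2477]
eef_rot: [-0.409, 0.879, -0.14, 0.199]
ft_force: [-3.5, 1.5, 0.5]
width: 0.0143
grip_force: 39.9
```

```bash
python3 an.py
```

```text
wheel deg 65.2 tq -0.024 F [-3.534  1.514  0.461] at [0.548 0.149 0.248] z [ 0.465 -0.083 -0.881] j [ 0.751 -0.131 -1.179  1.93   0.21   0.867  1.887] t 21.3167 0.01431667693037826
```

{"api": "arm_command", "payload": {
  "moves": [0,0,0,-3,0,0,0,-3,0,0,0,-3]
}}

```text
time: 21.57
ee_pos: [0.5482, 0.1494, 0.2476]
eef_rot: [-0.477, 0.845, -0.155, 0.188]
ft_force: [-3.4, 1.6, 2.3]
width: 0.0135
grip_force: 39.8
```

```bash
python3 an.py
```

```text
wheel deg 74.2 tq 0.029 F [-3.435  1.632  2.29 ] at [0.548 0.149 0.248] z [ 0.465 -0.083 -0.882] j [ 0.724 -0.125 -1.158  1.931  0.22   0.869  2.035] t 21.5667 0.013478149075782809
```

{"api": "arm_command", "payload": {
  "moves": [0,0,0,-3,0,0,0,-3,0,0,0,-3]
}}

```text
time: 21.82
ee_pos: [0.548, 0.1495, 0.2474]
eef_rot: [-0.541, 0.805, -0.169, 0.175]
ft_force: [-5.7, 1.0, 0.9]
width: 0.0136
grip_force: 39.8
```

```bash
python3 an.py
python3 - <<'E'
from h import *
a,i=shot('scene','s5')
cv2.imwrite('pics/m5.png',cv2.resize(a[130:210,300:400,::-1],(800,600),interpolation=cv2.INTER_CUBIC))
E
```

```text
wheel deg 83.2 tq -0.205 F [-5.72   1.035  0.888] at [0.548 0.15  0.247] z [ 0.464 -0.083 -0.882] j [ 0.699 -0.121 -1.137  1.931  0.228  0.871  2.185] t 21.8167 0.013647660679088852
```

{"api": "arm_command", "payload": {
  "moves": [0,0,0,-3,0,0,0,-3,0,0,0,-3,0,0,0,-3,0,0,0,-3,0,0,0,0]
}}

```text
time: 22.37
ee_pos: [0.5477, 0.1497, 0.2472]
eef_rot: [-0.642, 0.727, -0.19, 0.151]
ft_force: [-7.6, 1.5, 1.7]
width: 0.0138
grip_force: 39.7
```

```bash
python3 an.py
```

```text
wheel deg 98.2 tq 0.044 F [-7.556  1.549  1.656] at [0.548 0.15  0.247] z [ 0.464 -0.083 -0.882] j [ 0.66  -0.115 -1.105  1.932  0.239  0.874  2.437] t 22.3667 0.01376606348153534
```

{"api": "arm_command", "payload": {
  "moves": [0,0,0,0,0,0,0,0,0,0,0,0,0,0,0,0,0,0,0,0],
  "fingers": 40
}}

```text
time: 22.78
ee_pos: [0.5488, 0.1489, 0.2478]
eef_rot: [-0.641, 0.728, -0.191, 0.152]
ft_force: [0.4, -0.4, -0.3]
width: 0.0334
grip_force: 0.0
```

{"api": "arm_command", "payload": {
  "moves": [0,0,-1,0,0,0,-2,0,0,0,-2,0,0,0,-2,0,0,0,-2,0,0,0,-2,0,0,0,-2,0,0,0,-2,0]
}}

```text
time: 23.45
ee_pos: [0.4784, 0.1614, 0.3809]
eef_rot: [-0.641, 0.728, -0.191, 0.152]
ft_force: [0.6, -0.4, 0.1]
width: 0.0348
grip_force: 0.0
```

```bash
python3 an.py
```

```text
wheel deg 98.0 tq -0.01 F [ 0.56  -0.37   0.108] at [0.478 0.161 0.381] z [ 0.466 -0.083 -0.881] j [ 0.358 -0.345 -0.761  1.815  0.037  1.166  2.584] t 23.45 0.03480519850798795
```

{"api": "arm_command", "payload": {
  "moves": [0,0,0,7,0,0,0,7,0,0,0,7,0,0,0,7,0,0,0,7,0,0,0,7,0,0,0,7,0,0,0,7,0,0,0,7,0,0,0,7,0,0,0,7,0,0,0,7]
}}

```text
time: 24.45
ee_pos: [0.479, 0.1614, 0.38]
eef_rot: [0.014, 0.97, -0.04, 0.241]
ft_force: [0.3, -0.0, -0.6]
width: 0.0349
grip_force: 0.0
```

```bash
python3 an.py
python3 - <<'E'
from h import *
shot('wrist','w6')
E
```

```text
wheel deg 13.6 tq 0.058 F [ 0.338 -0.032 -0.617] at [0.479 0.161 0.38 ] z [ 0.466 -0.083 -0.881] j [ 0.691 -0.462 -0.937  1.81  -0.172  1.161  1.295] t 24.45 0.034871970109530075
```

{"api": "arm_command", "payload": {
  "moves": [0,0,0,7,0,0,0,7,0,0,0,7,0,0,0,7,0,0,0,7,0,0,0,7,0,0,0,7,0,0,0,7,0,0,0,7,0,0,0,7,0,0,0,7,0,0,0,7]
}}

```text
time: 25.5
ee_pos: [0.4789, 0.1614, 0.38]
eef_rot: [0.658, 0.712, 0.131, 0.205]
ft_force: [0.3, -0.8, 0.5]
width: 0.0346
grip_force: 0.0
```

```bash
python3 an.py
python3 - <<'E'
from h import *
yv=np.array([.2753,.9613,0]);xv=np.array([.9613,-.2753,0]);a=-.5*xv+np.array([0,0,.866]);e1=np.cross(yv,a)
w=np.array([.541,.1497,.261]);p0=w-.040*a
im,i=shot('wrist','w7')
hsv=cv2.cvtColor(im,cv2.COLOR_RGB2HSV);m=cv2.inRange(hsv,(12,110,110),(30,255,255))
P=[]
for v,u in zip(*np.nonzero(m)):
    o,d=ray(i,u,v);q=o+d*((p0-o)@a)/(d@a)-p0;x,y=q@yv,q@-e1;rr=np.hypot(x,y)
    if .024<rr<.046:P.append((u,v,np.degrees(np.arctan2(y,x)),rr))
P=np.array(P);print(len(P),proj(i,p0),proj(i,w));
if len(P):print(np.histogram(P[:,2],bins=24,range=(-180,180)))
E
```

```text
wheel deg -70.2 tq 0.021 F [ 0.298 -0.832  0.495] at [0.479 0.161 0.38 ] z [ 0.465 -0.083 -0.881] j [ 0.747 -0.491 -0.958  1.809 -0.219  1.165 -0.127] t 25.5 0.0345704636724314
145 (np.float64(278.90804003194603), np.float64(192.9798758338407)) (np.float64(278.13751671185753), np.float64(201.0938959678528))
(array([  0,   0,   0,   0,   0,   0,   0,   0,   0,   0,   0,   0,   0,
       134,  11,   0,   0,   0,   0,   0,   0,   0,   0,   0]), array([-180., -165., -150., -135., -120., -105.,  -90.,  -75.,  -60.,
        -45.,  -30.,  -15.,    0.,   15.,   30.,   45.,   60.,   75.,
         90.,  105.,  120.,  135.,  150.,  165.,  180.]))
```

```bash
cat > ptr.py <<'E'
from h import *
yv=np.array([.2753,.9613,0]);xv=np.array([.9613,-.2753,0]);a=-.5*xv+np.array([0,0,.866]);e1=np.cross(yv,a)
w=np.array([.541,.1497,.261]);p0=w-.040*a
def ptr(im,i):
    m=cv2.inRange(cv2.cvtColor(im,cv2.COLOR_RGB2HSV),(12,110,110),(30,255,255));Q=[]
    for v,u in zip(*np.nonzero(m)):
        o,d=ray(i,u,v);q=o+d*((p0-o)@a)/(d@a)-p0;Q.append((q@yv,q@-e1))
    Q=np.array(Q);rr=np.hypot(*Q.T);c=Q[rr<.017].mean(0);Q=Q-0*c;k=Q[(rr>.026)&(rr<.044)]
    an=np.degrees(np.arctan2(k[:,1],k[:,0]));return len(k),np.median(an).round(1),an.std().round(1),(c*1000).round(1)
E
python3 - <<'E'
from ptr import *
s=r.read_state();T=R.from_quat(s['eef_rot']);i=r.camera_info('wrist')
C=T.inv()*R.from_matrix(att(i));o=T.inv().apply(np.array(i['origin'])-s['ee_pos'])
def at(f,p,q):
    k=dict(i);t=R.from_quat(q);k['attitude']=(t*C).as_matrix();k['origin']=np.array(p)+t.apply(o)
    return ptr(cv2.imread(f'pics/{f}.png')[:,:,::-1],k)
print('zero',at('w5',[.4916,.1599,.3842],[.086,.966,-.022,.244]))
print('w6',at('w6',[.479,.1614,.38],[.014,.97,-.04,.241]))
print('w7',at('w7',s['ee_pos'],s['eef_rot']))
E
```

```text
zero (144, np.float64(0.8), np.float64(3.6), array([-0.4,  0.2]))
w6 (132, np.float64(24.3), np.float64(3.3), array([-1.1,  7.8]))
w7 (126, np.float64(24.3), np.float64(3.2), array([-0. ,  0.9]))
```

{"api": "arm_command", "payload": {
  "moves": [0,0,0,6,0,0,0,5.6,0,0,0,0]
}}

```text
time: 25.8
ee_pos: [0.4789, 0.1614, 0.38]
eef_rot: [0.726, 0.643, 0.151, 0.191]
ft_force: [0.5, -0.2, -0.5]
width: 0.0345
grip_force: 0.0
```

```bash
python3 an.py; python3 go.py .5487 .149 .2475
```

```text
wheel deg -81.6 tq 0.059 F [ 0.489 -0.208 -0.518] at [0.479 0.161 0.38 ] z [ 0.465 -0.083 -0.881] j [ 0.749 -0.492 -0.959  1.809 -0.22   1.165 -0.325] t 25.8 0.0344614902989914
tool cm [ 0.   -0.02 15.02] len 15.02 at [0.4789 0.1614 0.38  ] z [ 0.4654 -0.0831 -0.8812] y [ 0.876  -0.0988  0.472 ]
```

{"api": "arm_command", "payload": {
  "moves": [0,0,1.5,0,0,0,1.5,0,0,0,1.5,0,0,0,1.5,0,0,0,1.5,0,0,0,1.5,0,0,0,1.5,0,0,0,1.5,0,0,0,1.5,0,0,0,1.5,0,0,0,0,0]
}}

```text
time: 26.72
ee_pos: [0.5484, 0.1481, 0.2458]
eef_rot: [0.724, 0.646, 0.15, 0.191]
ft_force: [0.2, -0.2, 0.3]
width: 0.0346
grip_force: 0.0
```

```bash
python3 an.py
```

```text
wheel deg -81.3 tq 0.086 F [ 0.238 -0.182  0.324] at [0.548 0.148 0.246] z [ 0.463 -0.083 -0.882] j [ 1.063 -0.286 -1.369  1.929 -0.049  0.84  -0.449] t 26.7167 0.034566784121468686
```

{"api": "arm_command", "payload": {
  "moves": [0,0,0,0,0,0,0,0,0,0,0,0,0,0,0,0,0,0,0,0,0,0,0,0],
  "fingers": 0
}}

```text
time: 27.22
ee_pos: [0.5476, 0.1494, 0.2475]
eef_rot: [0.726, 0.644, 0.15, 0.191]
ft_force: [-12.4, 0.3, 6.6]
width: 0.0139
grip_force: 39.8
```

```bash
python3 an.py
```

```text
wheel deg -81.5 tq 0.062 F [-12.394   0.314   6.585] at [0.548 0.149 0.247] z [ 0.463 -0.084 -0.882] j [ 1.057 -0.29  -1.364  1.927 -0.052  0.845 -0.454] t 27.2167 0.0138665146356485
```

{"api": "arm_command", "payload": {
  "moves": [0,0,0,-4,0,0,0,-4,0,0,0,-4,0,0,0,-4,0,0,0,-4,0,0,0,-4,0,0,0,-4,0,0,0,-4,0,0,0,-4,0,0,0,-4,0,0,0,-4,0,0,0,-4]
}}

```text
time: 28.22
ee_pos: [0.5468, 0.149, 0.2468]
eef_rot: [0.4, 0.884, 0.058, 0.235]
ft_force: [-17.0, -0.3, 8.9]
width: 0.0138
grip_force: 40.5
```

```bash
python3 an.py
```

```text
wheel deg -33.4 tq -0.026 F [-17.023  -0.333   8.902] at [0.547 0.149 0.247] z [ 0.461 -0.085 -0.883] j [ 0.856 -0.162 -1.259  1.929  0.157  0.862  0.213] t 28.2167 0.01378775290403064
```

{"api": "arm_command", "payload": {
  "moves": [0,0,0,-4,0,0,0,-4,0,0,0,-4,0,0,0,-4,0,0,0,-4,0,0,0,-4,0,0,0,-4,0,0,0,-4,0,0,0,-4,0,0,0,-4,0,0,0,-4,0,0,0,-4]
}}

```text
time: 29.22
ee_pos: [0.5466, 0.148, 0.2466]
eef_rot: [0.006, 0.97, -0.043, 0.238]
ft_force: [-17.9, -3.3, 8.2]
width: 0.0143
grip_force: 41.0
```

```bash
python3 an.py
```

```text
wheel deg 14.6 tq -0.131 F [-17.939  -3.321   8.175] at [0.547 0.148 0.247] z [ 0.461 -0.086 -0.883] j [ 0.697 -0.121 -1.135  1.933  0.229  0.876  0.989] t 29.2167 0.014308061744898888
```

{"api": "arm_command", "payload": {
  "moves": [0,0,0,-4,0,0,0,-4,0,0,0,-4,0,0,0,-4,0,0,0,-4,0,0,0,-4,0,0,0,-4,0,0,0,-4,0,0,0,-4,0,0,0,-4,0,0,0,-4,0,0,0,-4]
}}

```text
time: 30.22
ee_pos: [0.5471, 0.1475, 0.2469]
eef_rot: [-0.389, 0.889, -0.136, 0.2]
ft_force: [-13.0, -4.5, 5.2]
width: 0.0144
grip_force: 39.8
```

```bash
python3 an.py
```

```text
wheel deg 62.6 tq -0.124 F [-13.014  -4.486   5.227] at [0.547 0.148 0.247] z [ 0.462 -0.087 -0.883] j [ 0.587 -0.106 -1.04   1.935  0.259  0.882  1.799] t 30.2167 0.014436017015351235
```

{"api": "arm_command", "payload": {
  "moves": [0,0,0,-4,0,0,0,-4,0,0,0,-4,0,0,0,0,0,0,0,0]
}}

```text
time: 30.63
ee_pos: [0.5473, 0.1475, 0.247]
eef_rot: [-0.479, 0.844, -0.156, 0.185]
ft_force: [-11.6, -5.3, 4.4]
width: 0.0139
grip_force: 39.8
```

```bash
python3 an.py
```

```text
wheel deg 74.5 tq 0.173 F [-11.585  -5.27    4.448] at [0.547 0.148 0.247] z [ 0.462 -0.086 -0.883] j [ 0.563 -0.104 -1.02   1.935  0.264  0.882  2.002] t 30.6333 0.013947571541485413
```

{"api": "arm_command", "payload": {
  "moves": [0,0,0,0,0,0,0,0,0,0,0,0,0,0,0,0,0,0,0,0,0,0,0,0],
  "fingers": 40
}}

```text
time: 31.13
ee_pos: [0.5488, 0.149, 0.2478]
eef_rot: [-0.478, 0.844, -0.156, 0.188]
ft_force: [0.3, 0.4, 0.5]
width: 0.0342
grip_force: 0.0
```

{"api": "arm_command", "payload": {
  "moves": [0,0,-1,0,0,0,-2,0,0,0,-2,0,0,0,-2,0,0,0,-2,0,0,0,-2,0,0,0,-2,0,0,0,-2,0,0,0,0,0]
}}

```text
time: 31.88
ee_pos: [0.4788, 0.1628, 0.3839]
eef_rot: [-0.479, 0.843, -0.157, 0.19]
ft_force: [0.3, -0.4, 0.3]
width: 0.0347
grip_force: 0.0
```

```bash
python3 an.py
python3 - <<'E'
from ptr import *
im,i=shot('wrist','w8');print('wrist',ptr(im,i))
for n in('scene','side'):
    im,i=shot(n,n+'9')
    try:print(n,ptr(im,i))
    except Exception as e:print(e)
E
```

```text
wheel deg 74.4 tq 0.022 F [ 0.262 -0.407  0.256] at [0.479 0.163 0.384] z [ 0.47  -0.082 -0.879] j [ 0.47  -0.378 -0.828  1.809 -0.023  1.162  2.226] t 31.8833 0.03468220472845289
wrist (128, np.float64(174.9), np.float64(176.1), array([-1.3, -3.8]))
scene (25, np.float64(161.7), np.float64(123.5), array([-0.4, -1.4]))
side (1, np.float64(177.1), np.float64(0.0), array([-9.4, -0.6]))
```

```bash
sed -i 's/an=np.degrees(np.arctan2(k\[:,1\],k\[:,0\]))/an=np.degrees(np.arctan2(k[:,1],k[:,0]))%360/' ptr.py
python3 - <<'E'
from ptr import *
i=r.camera_info('wrist');print(ptr(cv2.imread('pics/w8.png')[:,:,::-1],i))
a=cv2.imread('pics/s4.png').astype(int);b=cv2.imread('pics/scene9.png').astype(int)
for n,(x,y,w,h) in dict(beaker=(262,205,36,50),flask=(233,228,30,42),jar=(155,192,34,46),yell=(100,270,95,60),dish=(402,200,40,30)).items():
    print(n,np.abs(a-b)[y:y+h,x:x+w].mean().round(1))
s0=cv2.imread('pics/s0.png').astype(int)
print([np.abs(s0-b)[y:y+h,x:x+w].mean().round(1) for x,y,w,h in[(233,228,30,42),(155,192,34,46),(100,270,40,45),(402,200,40,30)]])
E
```

```text
(118, np.float64(175.3), np.float64(2.6), array([-3., -4.]))
beaker 2.6
flask 0.6
jar 0.5
yell 0.6
dish 0.4
[np.float64(0.8), np.float64(0.4), np.float64(0.7), np.float64(0.4)]
```

{"api": "arm_command", "payload": {
  "moves": [0,0,0,7,0,0,0,7,0,0,0,7,0,0,0,7,0,0,0,7,0,0,0,7,0,0,0,7,0,0,0,7,0,0,0,7,0,0,0,0]
}}

```text
time: 32.87
ee_pos: [0.4789, 0.1608, 0.3788]
eef_rot: [0.036, 0.969, -0.034, 0.241]
ft_force: [0.1, 0.5, 0.8]
width: 0.035
grip_force: 0.0
```

Run:
```python
from ptr import *
im,i=shot('wrist','w10');print(ptr(im,i))
```

```text
(0, np.float64(nan), np.float64(nan), array([2.1, 8. ]))
  return _methods._mean(a, axis=axis, dtype=dtype,
  ret = ret.dtype.type(ret / rcount)
  ret = _var(a, axis=axis, dtype=dtype, out=out, ddof=ddof,
  arrmean = um.true_divide(arrmean, div, out=arrmean,
  ret = ret.dtype.type(ret / rcount)
```

{"api": "arm_command", "payload": {
  "moves": [0,0,0,7,0,0,0,7,0,0,0,7,0,0,0,7,0,0,0,7,0,0,0,7,0,0,0,7,0,0,0,7,0,0,0,7,0,0,0,7,0,0,0,0]
}}

```text
time: 33.83
ee_pos: [0.4789, 0.1612, 0.3793]
eef_rot: [0.584, 0.775, 0.11, 0.217]
ft_force: [-0.7, -0.1, 0.2]
width: 0.0352
grip_force: 0.0
```

```bash
python3 - <<'E'
from ptr import *
im,i=shot('wrist','w11');print(ptr(im,i))
m=cv2.inRange(cv2.cvtColor(im,cv2.COLOR_RGB2HSV),(12,110,110),(30,255,255))
Q=[]
for v,u in zip(*np.nonzero(m)):
    o,d=ray(i,u,v);q=o+d*((p0-o)@a)/(d@a)-p0;Q.append((q@yv,q@-e1))
Q=np.array(Q);rr=np.hypot(*Q.T)
for lo in np.arange(.02,.05,.004):
    k=Q[(rr>lo)&(rr<lo+.004)&(Q[:,0]<0)]
    if len(k):print(lo.round(3),len(k),(k.mean(0)*1000).round(1))
E
python3 an.py
```

```text
(0, np.float64(nan), np.float64(nan), array([2.1, 7.3]))
wheel deg -58.3 tq 0.049 F [-0.8    0.143  0.143] at [0.479 0.161 0.379] z [ 0.465 -0.083 -0.882] j [ 0.746 -0.489 -0.958  1.81  -0.218  1.165  0.08 ] t 33.8833 0.03494685874431359
  return _methods._mean(a, axis=axis, dtype=dtype,
  ret = ret.dtype.type(ret / rcount)
  ret = _var(a, axis=axis, dtype=dtype, out=out, ddof=ddof,
  arrmean = um.true_divide(arrmean, div, out=arrmean,
  ret = ret.dtype.type(ret / rcount)
```

```bash
python3 -c "
from h import *
print(r.close_job())"
```

```text
the job is handed in; nothing more can be done
None
```

I handed the job in: the steel beaker stands upright under the spout, centred to about 2 mm, and was placed before the valve was opened. By wheel travel the stem is about half a turn open (180°), though the camera reading of its pointer came out nearer 175–177°. The beaker and wheel are released; the flask, jar, dish and yellow beakers showed no movement, and I did not re-check the bottle.

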